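# Undo the round gas hatch and hold the key ready over the square one

### The job

Take the slotted hatch key out of its wooden block and use it to turn the screw on the round gas hatch counter-clockwise (seen from above) to its stop, about a sixth of a turn. Then carry the key over the turntable of spice jars to the square hatch and finish while holding it there, upright, with the blade about one centimetre above that screw, centred and lined up with its slot, ready to drop in once I have shut the gas. The key must not touch the square hatch or its screw, the gripper must not touch either hatch, and the jars, skewer holder, spatula and lighter must stay where they are.

Things in the scene. Friction and masses are not known exactly. Their poses are not given: they have to be found in the camera images.
- key_handle (a point): Centre of the key's black flat handle, where it is gripped: 46 long (x) x 12 thick (y) x 40 mm high, on top of the key, 82 mm above the blade's tip. The key stands upright in the wooden block at the start. x runs along the width of handle and blade, y across their thickness, z up the key. The key looks the same after a half turn.
- key_tip (a point): Middle of the lower end of the key's blade, 82 mm straight below the handle centre; same axes as the key.
- key: The whole loose key, about 0.16 kg, 102 mm tall; origin at the blade's tip, axes as the handle's. Below the handle: steel shaft 14 mm across, round collar (36 mm across, 6 mm thick, underside 40 mm above the tip) that rests on the block, and at the bottom a flat steel blade 24 wide (x) x 3.5 thick (y) x 16 mm high.
- key_block: Fixed wooden block, 80 (x) x 70 (y) x 44 mm high, origin at the centre of its underside. The key stands in the slot through its middle (29 x 19 mm, long side along x), blade tip 4 mm above the counter; lift it straight up by at least 45 mm to clear the block.
- round_hatch: Round aluminium hatch cover fixed to the counter, 124 mm across its rim and 20 mm high, with one captive slotted screw in the middle; origin at the centre of its underside, z up.
- round_screw_slot (a point): Centre of the slot in the round hatch's screw, level with the top of the screw head (32 mm above the counter); it turns with the screw. x runs along the slot. Head about 42 mm across; slot open at both ends, 8 mm deep, 9 mm wide in its lower 5 mm, with lips bevelled to 15 mm wide at the top.
- round_screw (a joint): Turn of the round hatch's screw, rad: 0 fastened, 1.1 at its undone stop (counter-clockwise from above increases); starts between 0 and 0.2. Stiff by friction (0.05 N m), stays where left. The blade has about 0.24 rad of play in the slot.
- square_hatch: Square aluminium hatch cover fixed to the counter, 112 x 112 mm and 20 mm high, with an identical screw in the middle; origin at the centre of its underside, z up.
- square_screw_slot (a point): Centre of the slot in the square hatch's screw, level with the top of the screw head (32 mm above the counter). x runs along the slot, which may stand at any of many angles. Same screw head and slot as on the round hatch. Not to be touched or turned.
- turntable: Bamboo turntable, fixed, 210 mm across and 18 mm high, between the two hatches; origin at the centre of its underside.
- jar0: Glass spice jar with a twist cap, 44 mm across and 95 mm tall, loose on the turntable (its top is 113 mm above the counter); origin at the centre of its underside.
- jar1: Glass spice jar with a twist cap, 44 mm across and 95 mm tall, loose on the turntable (its top is 113 mm above the counter); origin at the centre of its underside.
- jar2: Glass spice jar with a twist cap, 44 mm across and 95 mm tall, loose on the turntable (its top is 113 mm above the counter); origin at the centre of its underside.
- skewer_holder: Steel cup 60 mm across and 100 mm high with skewers that reach 160 mm above the counter, loose; origin at the centre of its underside.
- spatula: Steel spatula 300 mm long, lying on the counter beyond the turntable, loose.
- lighter: Black plastic pocket lighter, 82 mm long, 24 wide and 13 mm high, lying beyond the turntable, loose; origin under its middle.
Things that resemble listed ones, but are neither listed nor needed, are in the scene too. There is more than one size of the key_block; the one meant has the size given above.

How it is judged (in metres and radians):
On the way, in this order (a step that is already met when the one before it is completed fails the run):
1. the key is held clear above its block (height (world z) of key_tip above 0.046 m and contact force between key and the fingers above 1 N and contact force between key and key_block below 0.2 N), for 0.1 s.
2. the round hatch's screw is turned to its stop with the key's blade in its slot (value of joint round_screw above 0.95 rad and horizontal distance between key_tip and round_screw_slot below 0.01 m and z of key_tip in the frame of round_screw_slot below -0.001 m), for 0.1 s.
3. the key is carried over the turntable, above the jar tops (horizontal distance between key_tip and turntable below 0.17 m and height (world z) of key_tip above 0.113 m), for 0.03 s.
At the end, for the whole second after the job is handed in: The round screw is at its undone stop (over 0.95 rad); the fingers alone hold the key, still and upright (within 0.1 rad), its tip 3 to 20 mm above the top of the square hatch's screw, within 6 mm of its centre sideways, the blade within 0.15 rad of the slot's direction, touching nothing else (value of joint round_screw above 0.95 rad and contact force between key and the fingers above 1 N and horizontal distance between key_tip and square_screw_slot below 0.006 m and z of key_tip in the frame of square_screw_slot between 0.003 and 0.02 m and angle between the x axis of key_tip and the x axis of square_screw_slot, either way round below 0.15 rad and angle between key_tip's own z axis and vertical below 0.1 rad and linear speed of key below 0.02 m/s and contact force between key and square_hatch below 0.2 N and contact force between key and round_hatch below 0.2 N and contact force between key and key_block below 0.2 N and contact force between key and turntable below 0.2 N); the arm keeps its last pose, push and grip.
It fails at once if the key touches the square hatch or its screw (contact force between key and square_hatch above 0.3 N).
It fails at once if the gripper touches a hatch or screw (contact force between the fingers and round_hatch above 1 N or contact force between the fingers and square_hatch above 1 N).
It fails at once if a jar is shifted more than 12 mm or tipped (distance of any of jar0, jar1, jar2 from where it was at the start of the episode above 0.012 m or angle between any of jar0, jar1, jar2's own z axis and vertical above 0.2 rad).
It fails at once if the skewer holder, spatula or lighter is shifted more than 20 mm (distance of any of skewer_holder, spatula, lighter from where it was at the start of the episode above 0.02 m).
It also fails if it takes over 62 s, if anything falls off the work surface, if the arm or the gripper's body presses on something with over 40 N, if the wrist force passes 120 N, or if a joint passes its speed limit or range.

### The arm

A 6-joint arm with a two-finger parallel gripper is mounted at the origin on the work surface. World frame = base frame: x ahead of the robot, y to its left, z up, the work surface at z = 0. Lengths are in mm, angles in rad, forces in N, time in s.
With the tool pointing down it reaches from about 300 to 775 mm from the base axis. Payload 14.6 kg.
Tool frame: the origin (TCP) lies midway between the tips of the shut fingers; the grasp point (between the pads) lies 19 mm behind it; y points along the fingers, z is the direction in which the jaws open and shut, and the axes are right-handed (so a half turn about y gives the same grasp; the last joint's range is limited). The gripper opens to 94 mm and grips with 3 to 60 N. Pads are 16 mm wide; open, the fingers measure 119 mm over their backs; the gripper's body (75 mm by 177 mm) begins 78 mm behind the grasp point.
Start: joints at [1.167, 0.3, 1.521, -0, 1.321, -0.067], TCP at [181.755, 519.09, 205.446] pointing down, gripper open.
Joint ranges: [-3.03, 3.03], [-0.79, 2.21], [0.23, 2.52], [-1.04, 4.18], [0, 3.07], [-2.55, 2.55]. Speed limits (rad/s): [2.22, 2.22, 2.57, 3.14, 3.14, 3.14].

### API

Orientations are given as [roll, pitch, yaw] about the fixed x, y, z axes, in that order (R = Rz(yaw) Ry(pitch) Rx(roll)).
In Python, from cell import manip gives the robot as it stands.
- The arm moves only by the tool play_rows, never from a script. Its argument "series" is a list of rows, each a list of 3 entries, a list of its own where there are three numbers: the shift along the tool's x, y, z in m, then the turn about the tool's y in rad, then the closure, from 0 (fully open) to 1 (shut). In form: [[[dx, dy, dz], twist, grip], ...]. A call has 1 to 20 rows; each row is the pose to reach, as a shift and turn from the pose measured when the call began, along the tool's axes at that moment; what a row does not reach only later rows make up. A row lasts 1/10 s, in which the tool goes at most 50 mm and 8.59 degrees, less where a joint would pass 70% of its speed; a pose out of reach is approached as far as the arm can. A call with a gripper value outside its range is refused whole. The fingers move at their own pace and stop on an object; "squeeze" is the grip in N (left out, the last holds). Time passes only in rows, so rows that repeat a pose let the fingers close. It gives the time, the measured TCP pose, the force and the opening at its end, in the units of the state.
- manip.read_state(): the state, without advancing time (a new reading comes with each control period).
- manip.camera(name): name is "scene" or "top"; returns the picture (420x560x3 uint8, red, green, blue); there is no depth.
- manip.camera_params(name): a dict with "K" (3x3 intrinsics, pixels), "rvec" (rotation vector, rad) and "tvec" (3), from world to camera coordinates, as OpenCV has them. Camera axes: x right, y down, z forward; pixel columns grow to the right and rows downward; lengths in mm; the calibration is good to about 2 mm. A picture is of the moment at which its call begins. camera_params takes no time and is no camera call.
- manip.sign_off(): hands the job in, once; it reports no verdict.
The state is a dict: "clock": time; "joints": joint angles; "qd": joint speeds; "effort": joint torques, N m; "eef_pos": TCP position; "eef_rot": TCP orientation; "wrist_force": force on the tool from outside, world axes, zero at the start; "moment": the same for the moment, N m; "finger_gap": finger opening in mm.
Only numpy, scipy, OpenCV 4.12 (cv2) and the standard library are available. Lean on these libraries where they do the work, as an engineer would, in place of code of your own. Each camera call takes 0.05 s, during which the arm holds its last target. There are 200 camera calls.

## Working session

There is one attempt and no reset: what is moved stays moved. The work goes in short steps, Python scripts to look and compute and a tool call to move; the robot and the scene stay as the last step left them, time stands still between calls to the robot, and variables do not carry over. Pictures are saved under pics/ and viewed, about 8 in all and at most 12, crops included, and the job is handed in when it is done.

Besides the shell and the picture viewer there is one more tool, called after "Emit:" as name([rows], argument=value, ...), one row to a line, values as JSON. play_rows: Moves the arm, as the interface text tells. Its arguments: {"type":"object","properties":{"series":{"type":"array","items":{"type":"array"}},"squeeze":{"type":"number"}},"required":["series"]}

```bash
mkdir -p pics
cat > h.py <<'E'
import numpy as np, cv2
from cell import manip
def snap(name,fn,box=None,s=1):
    im=cv2.cvtColor(np.asarray(manip.camera(name)),cv2.COLOR_RGB2BGR)
    cv2.imwrite('pics/raw_'+fn,im)
    if box: x0,y0,x1,y1=box; im=im[y0:y1,x0:x1]
    cv2.imwrite('pics/'+fn,cv2.resize(im,None,fx=s,fy=s,interpolation=cv2.INTER_CUBIC))
def cam(name):
    p=manip.camera_params(name); return np.array(p['K']),np.array(p['rvec'],float),np.array(p['tvec'],float).ravel()
def px2w(name,uv,z):
    K,r,t=cam(name); R=cv2.Rodrigues(r)[0]; C=-R.T@t
    d=R.T@np.linalg.inv(K)@np.array([uv[0],uv[1],1.])
    return C+d*(z-C[2])/d[2]
def w2px(name,P):
    K,r,t=cam(name); return cv2.projectPoints(np.array(P,float).reshape(-1,3),r,t,K,None)[0].reshape(-1,2)
E
python3 - <<'E'
from h import *
snap('top','a.png',s=1.42); snap('scene','b.png',s=1.42)
for n in('top','scene'):
    K,r,t=cam(n);R=cv2.Rodrigues(r)[0];print(n,K[0,0],-R.T@t,R[2])
print(manip.read_state())
E
```

```text
top 449.7206513454746 [ 442.6470058     5.41792864 1138.35765262] [ 0.08781226  0.00478077 -0.99612557]
scene 540.1934261504681 [1219.4307082  -436.57920032  938.28342028] [-0.57114075  0.37161494 -0.73191569]
{'clock': 0.1, 'joints': array([ 1.16741152e+00,  3.00403499e-01,  1.52149173e+00,  2.17138389e-05,
        1.32068964e+00, -6.65624589e-02]), 'qd': array([-0.00104534, -0.00301753, -0.00088342,  0.00021824,  0.00105947,
       -0.00056251]), 'effort': array([ 2.08671430e-03, -5.32648766e+01, -3.53277862e+01,  7.09647755e-02,
        2.35229154e-02, -9.40340601e-05]), 'eef_pos': array([181.6601434 , 518.89901165, 204.96120445]), 'eef_rot': array([-1.57178495e+00,  8.69822462e-05, -3.36827779e-01]), 'wrist_force': array([-0.36372254, -0.31665175,  0.06820876]), 'moment': array([ 0.00956798, -0.04562763,  0.06682115]), 'finger_gap': 93.56570576174377}
```

View pics/a.png

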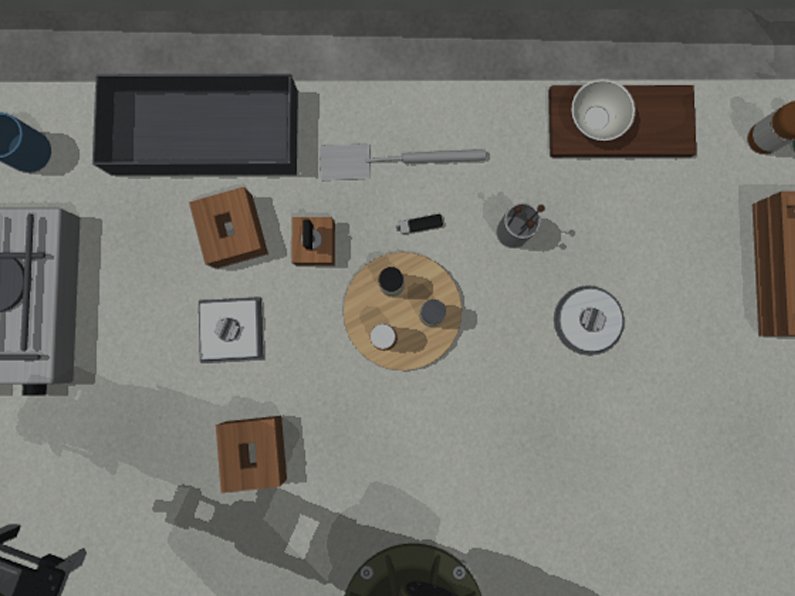

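View pics/b.png

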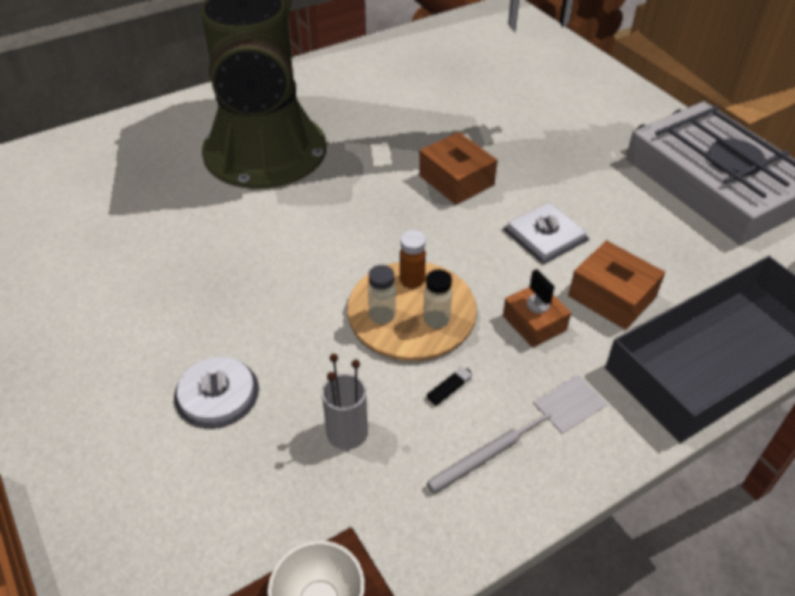

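The top view shows the key in the small block at about (312,238), the square hatch at (231,329), the round hatch at (591,320), the turntable at (404,311) and the skewers at (520,225). The scene view agrees. I'll zoom in on the key and both screws next.

Run:
```python
from h import *
T=cv2.imread('pics/raw_a.png');S=cv2.imread('pics/raw_b.png')
def tile(im,c,w,ref=None):
    x,y=c; im=im[y-w:y+w,x-w:x+w]; return cv2.resize(im,(264,264),interpolation=cv2.INTER_CUBIC)
# origins printed; scale 264/(2w)
r1=np.hstack([tile(T,(218,168),22),tile(T,(162,231),22),tile(T,(417,225),22)])
r2=np.hstack([tile(S,(380,212),33),tile(S,(385,160),33),tile(S,(152,272),33)])
cv2.imwrite('pics/c.png',np.vstack([r1,r2]))
for n,uv,z in [('top',(217,166),86),('top',(162,231),32),('top',(417.5,225),32),('top',(284,219),18),('scene',(381,203),86),('scene',(385,158),32),('scene',(150.5,269),32),('top',(367,158),100)]:
    print(n,uv,px2w(n,uv,z).round(1))
```

```text
top (217, 166) [645.7 173.4  86. ]
top (162, 231) [494.  315.5  32. ]
top (417.5, 225) [ 508.5 -313.5   32. ]
top (284, 219) [524.5  15.   18. ]
scene (381, 203) [651.6 172.5  86. ]
scene (385, 158) [499.3 317.9  32. ]
scene (150.5, 269) [ 513.  -313.1   32. ]
top (367, 158) [ 661.6 -180.   100. ]
```

View pics/c.png

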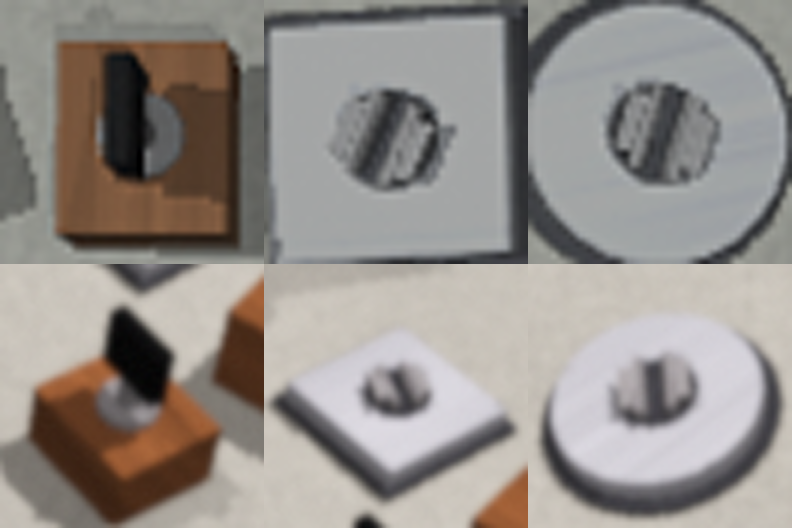

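```bash
cat > meas.py <<'E'
from h import *
def ortho(n,im,c,z,half=70,s=4):
    # map px (i right = +x world, j down = -y... ) orthographic patch, s px/mm
    N=int(2*half*s)+1; j,i=np.mgrid[0:N,0:N]
    P=np.stack([c[0]-half+i/s, c[1]+half-j/s, np.full(i.shape,float(z))],-1)
    uv=w2px(n,P.reshape(-1,3)).reshape(N,N,2).astype(np.float32)
    return cv2.remap(im,uv[...,0],uv[...,1],cv2.INTER_CUBIC)
E
python3 - <<'E'
from meas import *
I={'top':cv2.imread('pics/raw_a.png'),'scene':cv2.imread('pics/raw_b.png')}
rows=[]
for n in I:
    r=[]
    for c,sq in (((496,316),1),((510,-313),0)):
        o=ortho(n,I[n],c,20); g=cv2.GaussianBlur(cv2.cvtColor(o,cv2.COLOR_BGR2GRAY),(0,0),2)
        N=g.shape[0]; m=np.zeros((N+2,N+2),np.uint8)
        seed=(N//2-120,N//2-80); cv2.floodFill(g.copy(),m,seed,0,22,22,4|cv2.FLOODFILL_MASK_ONLY|cv2.FLOODFILL_FIXED_RANGE|(255<<8))
        cs,_=cv2.findContours(m[1:-1,1:-1],cv2.RETR_EXTERNAL,cv2.CHAIN_APPROX_NONE)
        k=cv2.convexHull(max(cs,key=cv2.contourArea))
        if sq: (x,y),wh,a=cv2.minAreaRect(k)
        else: (x,y),wh,a=cv2.fitEllipse(k)
        print(n,sq,'centre',c[0]-70+x/4,c[1]+70-y/4,np.array(wh)/4,a)
        h=ortho(n,I[n],c,32,30,8); gg=cv2.GaussianBlur(cv2.cvtColor(h,cv2.COLOR_BGR2GRAY).astype(float),(0,0),6)
        cv2.drawContours(o,[k],-1,(0,0,255),1)
        h2=cv2.resize(h,(200,200));cv2.line(h2,(100,95),(100,105),(0,0,255));cv2.line(h2,(95,100),(105,100),(0,0,255))
        r+= [cv2.resize(o,(200,200)),h2]
    rows.append(np.hstack(r))
# key block ortho z=44, handle top z=106
r=[]
for n in I:
  for z in(44,106):
    h=cv2.resize(ortho(n,I[n],(648,173),z,50,4),(200,200));cv2.drawMarker(h,(100,100),(0,0,255),0,12);r.append(h)
rows.append(np.hstack(r)); cv2.imwrite('pics/d.png',np.vstack(rows))
E
```

```text
top 1 centre 492.94010162353516 323.3570137023926 [97.19300079 97.96085358] 87.32457733154297
top 0 centre 509.7337875366211 -313.06944274902344 [106.65616608 106.93746185] 79.91472625732422
scene 1 centre 496.0 316.0 [140. 140.] 90.0Traceback (most recent call last):
  File "<stdin>", line 13, in <module>
cv2.error: OpenCV(4.12.0) /io/opencv/modules/imgproc/src/shapedescr.cpp:361: error: (-201:Incorrect size of input array) There should be at least 5 points to fit the ellipse in function 'fitEllipseNoDirect'
```

```bash
cat > tiles.py <<'E'
from meas import *
def tile(n,im,c,z,half,S,tick=10):
    h=cv2.resize(ortho(n,im,c,z,half,4),(S,S),interpolation=cv2.INTER_AREA)
    for k in np.arange(-half//tick*tick,half+1,tick):
        q=int((k+half)/(2*half)*S)
        cv2.line(h,(q,0),(q,6 if k else S),(0,0,255) if k else (0,255,255),1); cv2.line(h,(0,q),(6 if k else S,q),(0,0,255) if k else (0,255,255),1)
    return h
E
python3 - <<'E'
from tiles import *
I={'top':cv2.imread('pics/raw_a.png'),'scene':cv2.imread('pics/raw_b.png')}
rows=[]
for n in I:
    rows.append(np.hstack([tile(n,I[n],(496,316),20,64,266),tile(n,I[n],(510,-313),20,66,266),tile(n,I[n],(648,173),44,50,266)]))
cv2.imwrite('pics/d.png',np.vstack(rows))
E
```

```text
(no output)
```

View pics/d.png

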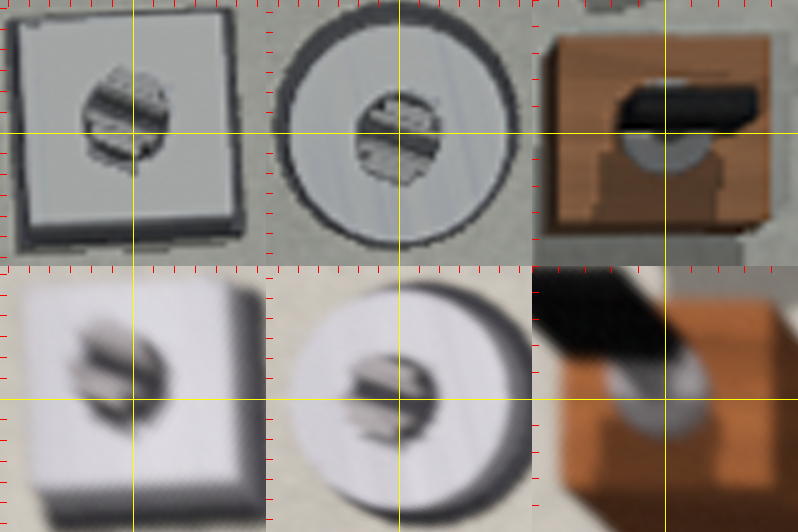

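```bash
cat > slot.py <<'E'
from tiles import *
def radon(n,im,c,z,r=17):
    o=cv2.cvtColor(ortho(n,im,c,z,r,4),cv2.COLOR_BGR2GRAY).astype(float)
    N=o.shape[0]; y,x=np.mgrid[0:N,0:N]; x=(x-N//2)/4; y=-(y-N//2)/4; m=x*x+y*y<r*r
    out=[]
    A=np.arange(-1.2,1.2,.01)
    for a in A:
        d=-np.sin(a)*x+np.cos(a)*y; b=np.round(d[m]).astype(int)+r; v=o[m]
        cnt=np.bincount(b,minlength=2*r+1); s=np.bincount(b,v,minlength=2*r+1)/np.maximum(cnt,1)
        out.append((cnt*(s-v.mean())**2).sum())
    k=int(np.argmax(out)); a=A[k]
    d=-np.sin(a)*x+np.cos(a)*y; b=np.round(d[m]/2).astype(int); 
    return a,[(2*q,int(o[m][b==q].mean())) for q in range(-7,8)]
E
python3 - <<'E'
from slot import *
I={'top':cv2.imread('pics/raw_a.png'),'scene':cv2.imread('pics/raw_b.png')}
rows=[]
for n in I:
    for c in((494.5,323.5),(510.2,-313)):
        for z in(32,26): print(n,c,z,radon(n,I[n],c,z,14)[0],radon(n,I[n],c,z,17))
    rows.append(np.hstack([tile(n,I[n],(494.5,323.5),32,24,264),tile(n,I[n],(510.2,-313),32,24,264),tile(n,I[n],(648.5,174.4),106,34,264)]))
cv2.imwrite('pics/e.png',np.vstack(rows))
E
```

```text
top (494.5, 323.5) 32 -0.38999999999999924 (np.float64(-0.3799999999999992), [(-14, 137), (-12, 126), (-10, 132), (-8, 126), (-6, 91), (-4, 68), (-2, 56), (0, 47), (2, 61), (4, 86), (6, 110), (8, 132), (10, 132), (12, 135), (14, 139)])
top (494.5, 323.5) 26 -0.38999999999999924 (np.float64(-0.3799999999999992), [(-14, 144), (-12, 131), (-10, 124), (-8, 133), (-6, 121), (-4, 85), (-2, 66), (0, 54), (2, 47), (4, 64), (6, 89), (8, 114), (10, 134), (12, 133), (14, 138)])
top (510.2, -313) 32 -0.3299999999999992 (np.float64(-0.3299999999999992), [(-14, 136), (-12, 133), (-10, 132), (-8, 128), (-6, 113), (-4, 84), (-2, 60), (0, 64), (2, 64), (4, 73), (6, 106), (8, 130), (10, 122), (12, 132), (14, 139)])
top (510.2, -313) 26 -0.3299999999999992 (np.float64(-0.3299999999999992), [(-14, 135), (-12, 133), (-10, 130), (-8, 117), (-6, 92), (-4, 63), (-2, 63), (0, 65), (2, 68), (4, 97), (6, 128), (8, 124), (10, 123), (12, 137), (14, 136)])
scene (494.5, 323.5) 32 -0.39999999999999925 (np.float64(-0.4599999999999993), [(-14, 164), (-12, 161), (-10, 156), (-8, 148), (-6, 132), (-4, 110), (-2, 91), (0, 84), (2, 90), (4, 105), (6, 123), (8, 140), (10, 152), (12, 160), (14, 167)])
scene (494.5, 323.5) 26 -0.4399999999999993 (np.float64(-0.42999999999999927), [(-14, 137), (-12, 144), (-10, 142), (-8, 141), (-6, 137), (-4, 124), (-2, 101), (0, 78), (2, 67), (4, 72), (6, 89), (8, 109), (10, 126), (12, 138), (14, 146)])
scene (510.2, -313) 32 -0.3299999999999992 (np.float64(-0.3299999999999992), [(-14, 171), (-12, 169), (-10, 165), (-8, 156), (-6, 137), (-4, 109), (-2, 88), (0, 82), (2, 83), (4, 99), (6, 129), (8, 151), (10, 158), (12, 163), (14, 168)])
scene (510.2, -313) 26 -0.3199999999999992 (np.float64(-0.3199999999999992), [(-14, 161), (-12, 157), (-10, 155), (-8, 144), (-6, 120), (-4, 89), (-2, 73), (0, 69), (2, 75), (4, 100), (6, 131), (8, 146), (10, 148), (12, 152), (14, 156)])
```

View pics/e.png

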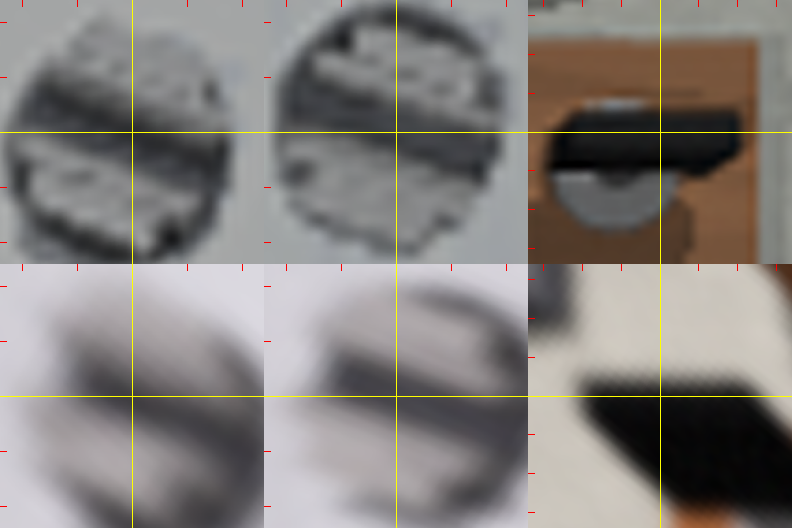

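The rectified crops give these positions:
- **Round hatch:** about (510,-313), slot at -0.33 rad.
- **Square hatch:** about (494.5,323.5), slot at -0.40 rad.
- **Key:** about (648.5,173), yaw about 0.

The two cameras agree within 1–2 mm. Because of the joint 6 range, I'll grasp with the tool's yaw near -π.

```bash
cat > go.py <<'E'
import sys; from h import *
def go(x,y,z,yaw,st=None):
    s=manip.read_state(); p=s['eef_pos']; R=cv2.Rodrigues(np.zeros(3))[0]
    from scipy.spatial.transform import Rotation as Ro
    R=Ro.from_euler('xyz',s['eef_rot']).as_matrix(); cy=np.arctan2(R[1,0],R[0,0])
    d=R.T@(np.array([x,y,z])-p)/1000; t=(cy-yaw+np.pi)%(2*np.pi)-np.pi
    print('clock',s['clock'],'pos',p.round(1),'yaw',cy.round(3),'tilt',R[:,1].round(4),'j6',s['joints'][5].round(3),'gap',s['finger_gap'].round(1),'F',s['wrist_force'].round(1),'M',s['moment'].round(2)); print('shift',d.round(4),'twist',round(t,3))
if __name__=='__main__': go(*map(float,sys.argv[1:5]))
E
python3 go.py 648.5 173 205 -3.13
```

```text
Traceback (most recent call last):
  File "go.py", line 8, in <module>
    if __name__=='__main__': go(*map(float,sys.argv[1:5]))
                             ~~^^^^^^^^^^^^^^^^^^^^^^^^^^^
  File "go.py", line 7, in go
    print('clock',s['clock'],'pos',p.round(1),'yaw',cy.round(3),'tilt',R[:,1].round(4),'j6',s['joints'][5].round(3),'gap',s['finger_gap'].round(1),'F',s['wrist_force'].round(1),'M',s['moment'].round(2)); print('shift',d.round(4),'twist',round(t,3))
                                                                                                                          ^^^^^^^^^^^^^^^^^^^^^
AttributeError: 'float' object has no attribute 'round'
```

```bash
sed -i "s/s\['finger_gap'\].round(1)/round(s['finger_gap'],1)/" go.py; python3 go.py 648.5 173 205 -3.13
```

```text
clock 0.1 pos [181.7 518.9 205. ] yaw -0.337 tilt [-4.e-04 -9.e-04 -1.e+00] j6 -0.067 gap 93.6 F [-0.4 -0.3  0.1] M [ 0.01 -0.05  0.07]
shift [ 5.549e-01  1.000e-04 -1.722e-01] twist 2.793
```

Emit:
play_rows([
  [[0.555,0,-0.172],1.4,0],
  [[0.555,0,-0.172],1.4,0],
  [[0.555,0,-0.172],1.4,0],
  [[0.555,0,-0.172],1.4,0],
  [[0.555,0,-0.172],1.4,0],
  [[0.555,0,-0.172],1.4,0],
  [[0.555,0,-0.172],1.4,0],
  [[0.555,0,-0.172],1.4,0],
  [[0.555,0,-0.172],2.79,0],
  [[0.555,0,-0.172],2.79,0],
  [[0.555,0,-0.172],2.79,0],
  [[0.555,0,-0.172],2.79,0],
  [[0.555,0,-0.172],2.79,0],
  [[0.555,0,-0.172],2.79,0],
  [[0.555,0,-0.172],2.79,0],
  [[0.555,0,-0.172],2.79,0],
  [[0.555,0,-0.172],2.79,0],
  [[0.555,0,-0.172],2.79,0],
  [[0.555,0,-0.172],2.79,0],
  [[0.555,0,-0.172],2.79,0],
])

```text
clock: 2.1
eef_pos: [648.5, 173.1, 204.7]
eef_rot: [-1.57, -0.001, -3.128]
wrist_force: [0.1, 0.3, -0.8]
finger_gap: 93.9
```

```bash
python3 go.py 648.5 173 67 -3.13
```

```text
clock 2.1 pos [648.5 173.1 204.7] yaw -3.128 tilt [-0.0011 -0.0011 -1.    ] j6 1.764 gap 93.9 F [ 0.1  0.3 -0.8] M [-0.07  0.14  0.04]
shift [-1.000e-04  1.377e-01 -1.000e-04] twist 0.002
```

Emit:
play_rows([
  [[0,0.04,0],0,0],
  [[0,0.08,0],0,0],
  [[0,0.11,0],0,0],
  [[0,0.13,0],0,0],
  [[0,0.138,0],0,0],
  [[0,0.138,0],0,0],
  [[0,0.138,0],0,0.6],
  [[0,0.138,0],0,0.7],
  [[0,0.138,0],0,0.8],
  [[0,0.138,0],0,0.9],
  [[0,0.138,0],0,1],
  [[0,0.138,0],0,1],
  [[0,0.138,0],0,1],
  [[0,0.138,0],0,1],
  [[0,0.138,0],0,1],
  [[0,0.138,0],0,1],
], squeeze=45)

```text
clock: 3.7
eef_pos: [648.4, 172.9, 66.6]
eef_rot: [-1.57, -0.001, -3.128]
wrist_force: [0.8, 0.9, 0.9]
finger_gap: 17.4
```

```bash
python3 go.py 648.5 173 67 -3.13
```

```text
clock 3.7 pos [648.4 172.9  66.6] yaw -3.128 tilt [-0.0012 -0.0011 -1.    ] j6 1.764 gap 17.4 F [0.8 0.9 0.9] M [-0.03  0.14 -0.01]
shift [-0.0001 -0.0004 -0.0001] twist 0.002
```

Still closing, so I'll wait.

Emit:
play_rows([
  [[0,0,0],0,1],
  [[0,0,0],0,1],
  [[0,0,0],0,1],
  [[0,0,0],0,1],
  [[0,0,0],0,1],
  [[0,0,0],0,1],
], squeeze=45)

```text
clock: 4.3
eef_pos: [648.4, 173.0, 66.6]
eef_rot: [-1.57, -0.001, -3.128]
wrist_force: [1.1, 1.7, 0.5]
finger_gap: 11.8
```

```bash
python3 go.py 648.5 173 215 -3.13
```

```text
clock 4.3 pos [648.4 173.   66.6] yaw -3.128 tilt [-0.0011 -0.0011 -1.    ] j6 1.764 gap 11.8 F [1.1 1.7 0.5] M [ 0.12  0.04 -0.03]
shift [ 0.000e+00 -1.484e-01  1.000e-04] twist 0.002
```

Emit:
play_rows([
  [[0,-0.015,0],0,1],
  [[0,-0.03,0],0,1],
  [[0,-0.05,0],0,1],
  [[0,-0.07,0],0,1],
  [[0,-0.1,0],0,1],
  [[0,-0.125,0],0,1],
  [[0,-0.15,0],0,1],
  [[0,-0.15,0],0,1],
  [[0,-0.15,0],0,1],
  [[0,-0.15,0],0,1],
])

```text
clock: 5.3
eef_pos: [648.1, 173.0, 215.3]
eef_rot: [-1.569, -0.003, -3.128]
wrist_force: [-0.3, -0.5, -2.0]
finger_gap: 12.2
```

```bash
python3 go.py 510.2 -313 216 -3.47
python3 - <<'E'
from h import *
p=manip.read_state()['eef_pos']; tip=p-[0,0,63]
s=w2px('scene',tip)[0]; t=w2px('top',tip)[0]; print('expected tip',s,t)
x,y=s.astype(int); snap('scene','f.png',(x-50,y-50,x+50,y+30),7)
E
```

```text
clock 5.3 pos [648.1 173.  215.3] yaw -3.128 tilt [-0.0031 -0.0015 -1.    ] j6 1.764 gap 12.2 F [-0.3 -0.5 -2. ] M [0.09 0.13 0.03]
shift [0.1444 0.0005 0.4841] twist 0.342
expected tip [384.51178301 180.07800026] [212.49801662 159.27447034]
```

View pics/f.png

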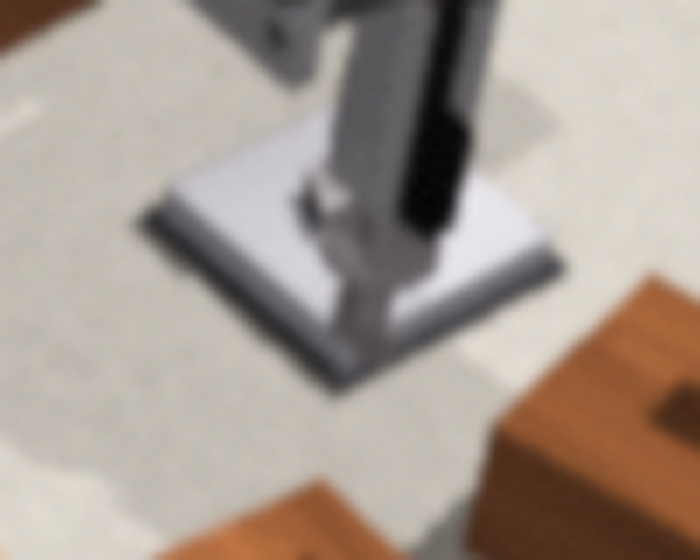

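The blade's bottom is at crop (360,352) against an expected (357,354). The key hangs upright where I predicted, so I'll carry it to the round hatch.

Emit:
play_rows([
  [[0.012,0,0.04],0.03,1],
  [[0.024,0,0.08],0.06,1],
  [[0.036,0,0.12],0.09,1],
  [[0.048,0,0.16],0.12,1],
  [[0.06,0,0.2],0.15,1],
  [[0.072,0,0.24],0.18,1],
  [[0.084,0,0.28],0.21,1],
  [[0.096,0,0.32],0.24,1],
  [[0.108,0,0.36],0.27,1],
  [[0.12,0,0.4],0.3,1],
  [[0.132,0,0.44],0.33,1],
  [[0.14,0,0.47],0.342,1],
  [[0.1444,0,0.4841],0.342,1],
  [[0.1444,0,0.4841],0.342,1],
  [[0.1444,0,0.4841],0.342,1],
  [[0.1444,0,0.4841],0.342,1],
  [[0.1444,0,0.4841],0.342,1],
])

```text
clock: 7.05
eef_pos: [510.7, -311.9, 216.4]
eef_rot: [-1.568, -0.003, 2.815]
wrist_force: [0.2, 0.6, -0.9]
finger_gap: 11.9
```

```bash
python3 go.py 510.2 -313 103 -3.47
```

```text
clock 7.05 pos [ 510.7 -311.9  216.4] yaw 2.815 tilt [-0.0033 -0.0014 -1.    ] j6 1.29 gap 11.9 F [ 0.2  0.6 -0.9] M [ 0.04  0.14 -0.  ]
shift [-0.0002  0.1134  0.001 ] twist 0.001
```

Emit:
play_rows([
  [[0,0.03,0.001],0,1],
  [[0,0.06,0.001],0,1],
  [[0,0.085,0.001],0,1],
  [[0,0.1,0.001],0,1],
  [[0,0.11,0.001],0,1],
  [[0,0.1134,0.001],0,1],
  [[0,0.1134,0.001],0,1],
  [[0,0.1134,0.001],0,1],
  [[0,0.1134,0.001],0,1],
])

```text
clock: 7.95
eef_pos: [510.3, -313.2, 104.0]
eef_rot: [-1.568, -0.001, 2.815]
wrist_force: [-1.4, -0.2, -2.1]
finger_gap: 11.8
```

```bash
python3 go.py 510.2 -313 89 -3.47
python3 - <<'E'
from h import *
p=manip.read_state()['eef_pos']; tip=p-[0,0,63]
for n in('scene','top'):
    s=w2px(n,tip)[0]; x,y=s.astype(int); print(n,'tip px in crop',(s-[x-28,y-36]+.5)*7,'slot',(w2px(n,[510.2,-313,32])[0]-[x-28,y-36]+.5)*7)
    snap(n,n+'_g.png',(x-28,y-36,x+28,y+28),7)
cv2.imwrite('pics/g.png',np.hstack([cv2.imread('pics/scene_g.png'),cv2.imread('pics/top_g.png')]))
E
```

```text
clock 7.95 pos [ 510.3 -313.2  104. ] yaw 2.815 tilt [-0.0021 -0.0023 -1.    ] j6 1.289 gap 11.8 F [-1.4 -0.2 -2.1] M [-0.02  0.17 -0.  ]
shift [ 0.0001  0.015  -0.0002] twist 0.001
scene tip px in crop [200.86745057 259.17429348] slot [206.68556687 276.90894523]
top tip px in crop [202.22650075 255.82409572] slot [194.31661292 257.70201109]
```

View pics/g.png

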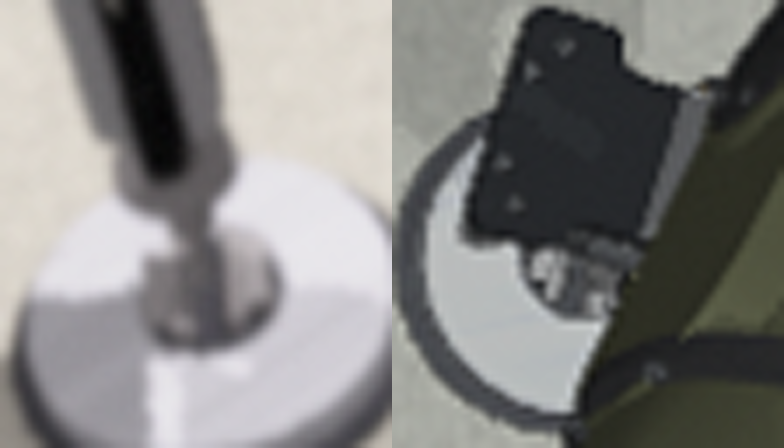

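The blade sits right above the slot at scene crop (200,260), in line with it. I'll lower it slowly.

Emit:
play_rows([
  [[0,0.003,0],0,1],
  [[0,0.006,0],0,1],
  [[0,0.009,0],0,1],
  [[0,0.012,0],0,1],
  [[0,0.014,0],0,1],
  [[0,0.015,0],0,1],
  [[0,0.015,0],0,1],
  [[0,0.015,0],0,1],
])

```text
clock: 8.85
eef_pos: [510.2, -313.2, 88.7]
eef_rot: [-1.568, -0.002, 2.815]
wrist_force: [0.5, -0.5, -1.2]
finger_gap: 11.6
```

```bash
python3 go.py 510.2 -313 89 -2.1
```

```text
clock 8.85 pos [ 510.2 -313.2   88.7] yaw 2.815 tilt [-0.0025 -0.0021 -1.    ] j6 1.289 gap 11.6 F [ 0.5 -0.5 -1.2] M [ 0.04  0.18 -0.  ]
shift [ 0.     -0.0003 -0.0002] twist -1.369
```

Emit:
play_rows([
  [[0,0,0],-0.1,1],
  [[0,0,0],-0.2,1],
  [[0,0,0],-0.3,1],
  [[0,0,0],-0.4,1],
  [[0,0,0],-0.5,1],
  [[0,0,0],-0.6,1],
  [[0,0,0],-0.7,1],
  [[0,0,0],-0.8,1],
  [[0,0,0],-0.9,1],
  [[0,0,0],-0.95,1],
  [[0,0,0],-1.0,1],
  [[0,0,0],-1.0,1],
  [[0,0,0],-1.0,1],
], squeeze=55)

```text
clock: 10.15
eef_pos: [510.3, -313.3, 88.9]
eef_rot: [-1.57, -0.003, -2.47]
wrist_force: [1.0, -1.1, -0.9]
finger_gap: 11.9
```

```bash
python3 go.py 510.2 -313 89 -2.35
```

```text
clock 10.15 pos [ 510.3 -313.3   88.9] yaw -2.47 tilt [-0.0021 -0.0024 -1.    ] j6 0.29 gap 11.9 F [ 1.  -1.1 -0.9] M [-0.21 -0.03 -0.02]
shift [-0.0001 -0.0001 -0.0003] twist -0.12
```

Emit:
play_rows([
  [[0,0,0],-0.04,1],
  [[0,0,0],-0.08,1],
  [[0,0,0],-0.12,1],
  [[0,0,0],-0.12,1],
  [[0,0,0],-0.12,1],
])

```text
clock: 10.65
eef_pos: [510.3, -313.3, 88.9]
eef_rot: [-1.571, -0.003, -2.352]
wrist_force: [0.8, 0.1, -0.7]
finger_gap: 11.9
```

```bash
python3 go.py 510.2 -313 89 -2.25
```

```text
clock 10.65 pos [ 510.3 -313.3   88.9] yaw -2.352 tilt [-0.0021 -0.0024 -1.    ] j6 0.172 gap 11.9 F [ 0.8  0.1 -0.7] M [-0.04  0.19 -0.07]
shift [-0.0001 -0.0001 -0.0002] twist -0.102
```

Emit:
play_rows([
  [[0,0,0],-0.03,1],
  [[0,0,0],-0.06,1],
  [[0,0,0],-0.08,1],
  [[0,0,0],-0.08,1],
  [[0,0,0],-0.08,1],
])

```text
clock: 11.15
eef_pos: [510.3, -313.2, 88.9]
eef_rot: [-1.571, -0.003, -2.272]
wrist_force: [0.1, 1.4, -1.3]
finger_gap: 11.6
```

```bash
python3 go.py 510.2 -313 89 -2.25
```

```text
clock 11.15 pos [ 510.3 -313.2   88.9] yaw -2.272 tilt [-0.0021 -0.0023 -1.    ] j6 0.093 gap 11.6 F [ 0.1  1.4 -1.3] M [ 0.01  0.19 -0.06]
shift [-0.0002 -0.0001 -0.0002] twist -0.022
```

Emit:
play_rows([
  [[0,0,0],-0.03,1],
  [[0,0,0],-0.06,1],
  [[0,0,0],-0.06,1],
  [[0,0,0],-0.06,1],
])

```text
clock: 11.55
eef_pos: [510.2, -313.2, 88.9]
eef_rot: [-1.571, -0.003, -2.212]
wrist_force: [-1.0, -0.2, -1.4]
finger_gap: 11.8
```

```bash
python3 go.py 510.2 -313 89 -2.15
```

```text
clock 11.55 pos [ 510.2 -313.2   88.9] yaw -2.212 tilt [-0.0023 -0.0022 -1.    ] j6 0.033 gap 11.8 F [-1.  -0.2 -1.4] M [ 0.1   0.25 -0.04]
shift [-0.0001 -0.0001 -0.0001] twist -0.062
```

Emit:
play_rows([
  [[0,0,0],-0.03,1],
  [[0,0,0],-0.06,1],
  [[0,0,0],-0.06,1],
  [[0,0,0],-0.06,1],
])

```text
clock: 11.95
eef_pos: [510.2, -313.2, 88.9]
eef_rot: [-1.572, -0.003, -2.153]
wrist_force: [-0.3, 0.7, -0.5]
finger_gap: 11.8
```

```bash
python3 go.py 510.2 -313 89 -2.15
```

```text
clock 11.95 pos [ 510.2 -313.2   88.9] yaw -2.153 tilt [-0.0023 -0.0021 -1.    ] j6 -0.027 gap 11.8 F [-0.3  0.7 -0.5] M [0.07 0.34 0.  ]
shift [-0.0002 -0.0001 -0.0001] twist -0.003
```

Run:
```python
from h import *
s=w2px('scene',[510.2,-313,32])[0].astype(int); x,y=s; print(s)
snap('scene','k.png',(x-36,y-44,x+36,y+28),8)
```

```text
[150 268]
```

View pics/k.png

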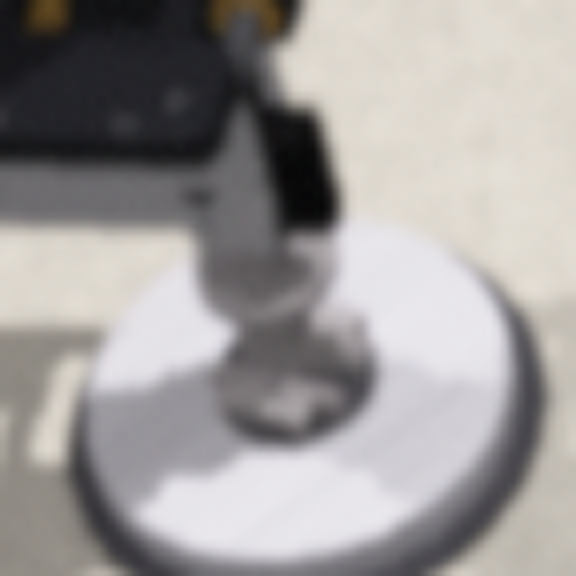

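Emit:
play_rows([
  [[0,0,0],-0.02,1],
  [[0,0,0],-0.04,1],
  [[0,0,0],-0.06,1],
  [[0,0,0],-0.06,1],
  [[0,0,0],-0.06,1],
])

```text
clock: 12.5
eef_pos: [510.2, -313.2, 88.9]
eef_rot: [-1.572, -0.003, -2.093]
wrist_force: [-0.7, 0.9, -1.9]
finger_gap: 11.5
```

```bash
python3 go.py 510.2 -313 89 -2.05; python3 -c "
from h import *
print(manip.read_state()['effort'].round(3))"
```

```text
clock 12.5 pos [ 510.2 -313.2   88.9] yaw -2.093 tilt [-0.0024 -0.0021 -1.    ] j6 -0.087 gap 11.5 F [-0.7  0.9 -1.9] M [ 0.13  0.39 -0.01]
shift [-0.0002 -0.0001 -0.0001] twist -0.043
[-9.7000e-02 -6.3000e+01 -3.3196e+01 -3.0000e-03 -4.1200e-01 -1.1800e-01]
```

Emit:
play_rows([
  [[0,0,0],-0.02,1],
  [[0,0,0],-0.04,1],
  [[0,0,0],-0.06,1],
  [[0,0,0],-0.06,1],
  [[0,0,0],-0.06,1],
])

```text
clock: 13.0
eef_pos: [510.2, -313.2, 88.9]
eef_rot: [-1.572, -0.003, -2.033]
wrist_force: [-1.5, 0.4, -1.1]
finger_gap: 11.4
```

```bash
python3 go.py 510.2 -313 89 -2.05; python3 -c "
from h import *
print(manip.read_state()['effort'].round(3))"
```

```text
clock 13.0 pos [ 510.2 -313.2   88.9] yaw -2.033 tilt [-0.0024 -0.0021 -1.    ] j6 -0.147 gap 11.4 F [-1.5  0.4 -1.1] M [ 0.14  0.49 -0.22]
shift [-0.0002 -0.0001 -0.    ] twist 0.017
[ 1.9700e-01 -6.2802e+01 -3.3281e+01  1.0000e-02 -5.6900e-01 -2.7300e-01]
```

The torque is rising and the tool has passed the expected stop angle, so the screw should be at its stop. I'll back off within the play, lift out and check the screw.

Emit:
play_rows([
  [[0,0,0],0.06,1],
  [[0,0,0],0.12,1],
  [[0,0,0],0.2,1],
  [[0,0,0],0.2,1],
  [[0,-0.01,0],0.2,1],
  [[0,-0.025,0],0.2,1],
  [[0,-0.045,0],0.2,1],
  [[0,-0.075,0],0.2,1],
  [[0,-0.105,0],0.2,1],
  [[0,-0.13,0],0.2,1],
  [[0,-0.135,0],0.2,1],
  [[0,-0.135,0],0.2,1],
])

```text
clock: 14.2
eef_pos: [510.6, -313.0, 224.8]
eef_rot: [-1.57, -0.003, -2.232]
wrist_force: [-0.2, 0.3, -1.1]
finger_gap: 11.9
```

```bash
python3 - <<'E'
from slot import *
im=cv2.cvtColor(np.asarray(manip.camera('scene')),cv2.COLOR_RGB2BGR)
for z in(32,28): print(radon('scene',im,(510.2,-313),z,14)[0],radon('scene',im,(510.2,-313),z,17))
a=tile('scene',im,(510.2,-313),32,24,300)
p=manip.read_state()['eef_pos']; x,y=w2px('scene',p-[0,0,63])[0].astype(int); print(x,y)
b=cv2.resize(im[y-40:y+20,x-30:x+30],(480,480),interpolation=cv2.INTER_CUBIC)
c=np.zeros((480,780,3),np.uint8); c[:300,:300]=a; c[:,300:]=b; cv2.imwrite('pics/l.png',c)
E
python3 go.py 494.5 323.5 224 -0.4
```

```text
0.7600000000000018 (np.float64(0.7600000000000018), [(-14, 180), (-12, 175), (-10, 167), (-8, 156), (-6, 135), (-4, 107), (-2, 88), (0, 90), (2, 109), (4, 133), (6, 154), (8, 170), (10, 178), (12, 183), (14, 187)])
0.7500000000000018 (np.float64(0.7400000000000018), [(-14, 165), (-12, 173), (-10, 169), (-8, 164), (-6, 157), (-4, 139), (-2, 111), (0, 89), (2, 85), (4, 100), (6, 125), (8, 147), (10, 164), (12, 175), (14, 181)])
138 227
clock 14.25 pos [ 510.3 -312.8  223.4] yaw -2.232 tilt [-0.0027 -0.0019 -1.    ] j6 0.053 gap 12.0 F [-0.6  0.4 -2.8] M [-0.04  0.08  0.02]
shift [-0.4923 -0.0017 -0.4034] twist -1.832
```

View pics/l.png

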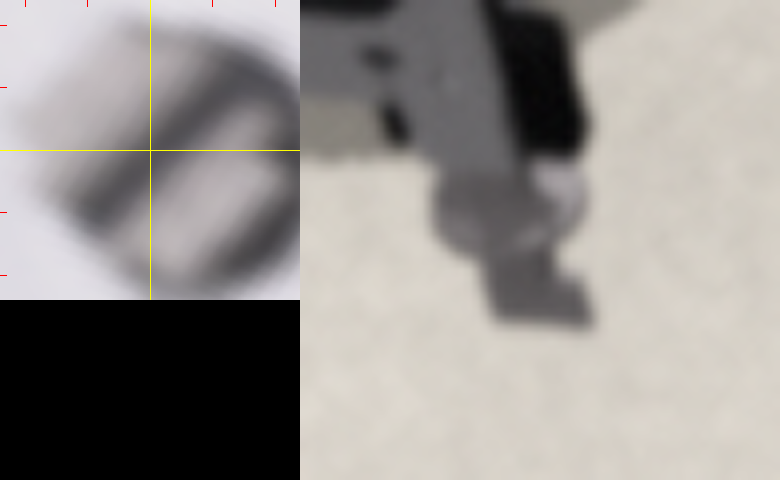

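The slot now reads 0.76 rad, so the screw has turned about 1.09 rad and is at its stop. The blade's bottom edge runs from (490,322) to (593,327) in the right-hand crop. I'll check its yaw against the tool.

Run:
```python
from h import *
p=manip.read_state()['eef_pos']; z=p[2]-63
A=px2w('scene',(131.25,226.75),z);B=px2w('scene',(144.1,227.4),z);d=B-A
print(A,B,np.linalg.norm(d),np.arctan2(d[1],d[0]), (A+B)/2-p, 'tool', -2.232+np.pi)
for a in(.8,.9,1.0):
    e=12*np.array([np.cos(a),np.sin(a),0]); t=p-[0,0,63]; print(a,w2px('scene',[t-e,t+e]).round(1).tolist())
```

```text
[ 501.77777365 -323.42412562  160.43164708] [ 515.97695452 -303.43986952  160.43164708] 24.51504087857651 0.9530458879976298 [ -1.41018428  -0.66351199 -63.        ] tool 0.9095926535897929
0.8 [[132.3, 226.4], [144.3, 228.5]]
0.9 [[132.1, 226.8], [144.5, 228.0]]
1.0 [[131.9, 227.3], [144.6, 227.5]]
```

The blade measures 24.5 mm wide, its yaw agrees within 0.05 rad and its centre within about 1.5 mm, so it hasn't slipped. I'll carry it over the turntable.

Emit:
play_rows([
  [[-0.015,0,-0.0125],-0.06,1],
  [[-0.045,0,-0.037],-0.17,1],
  [[-0.075,0,-0.0615],-0.28,1],
  [[-0.105,0,-0.086],-0.39,1],
  [[-0.14,0,-0.115],-0.5,1],
  [[-0.175,0,-0.1435],-0.62,1],
  [[-0.21,0,-0.172],-0.74,1],
  [[-0.245,0,-0.201],-0.87,1],
  [[-0.28,0,-0.2295],-1.0,1],
  [[-0.315,0,-0.258],-1.13,1],
  [[-0.35,0,-0.287],-1.26,1],
  [[-0.385,0,-0.3155],-1.4,1],
  [[-0.42,0,-0.344],-1.53,1],
  [[-0.45,0,-0.369],-1.65,1],
  [[-0.475,0,-0.389],-1.77,1],
  [[-0.49,0,-0.401],-1.832,1],
  [[-0.4923,0,-0.4034],-1.832,1],
  [[-0.4923,0,-0.4034],-1.832,1],
  [[-0.4923,0,-0.4034],-1.832,1],
  [[-0.4923,0,-0.4034],-1.832,1],
])

```text
clock: 16.25
eef_pos: [494.6, 322.5, 222.2]
eef_rot: [-1.574, 0.002, -0.402]
wrist_force: [0.5, 0.1, -1.8]
finger_gap: 12.1
```

```bash
python3 go.py 494.5 323.5 115 -0.4
```

```text
clock 16.25 pos [494.6 322.5 222.2] yaw -0.402 tilt [-0.0029 -0.0021 -1.    ] j6 -0.652 gap 12.1 F [ 0.5  0.1 -1.8] M [0.01 0.02 0.01]
shift [-0.0003  0.1072  0.0012] twist -0.002
```

Emit:
play_rows([
  [[0,0.03,0.001],0,1],
  [[0,0.06,0.001],0,1],
  [[0,0.08,0.001],0,1],
  [[0,0.095,0.001],0,1],
  [[0,0.102,0.001],0,1],
  [[0,0.107,0.001],0,1],
  [[0,0.107,0.001],0,1],
  [[0,0.107,0.001],0,1],
  [[0,0.107,0.001],0,1],
])

```text
clock: 17.15
eef_pos: [495.0, 323.3, 115.9]
eef_rot: [-1.573, 0.001, -0.402]
wrist_force: [-0.2, -0.3, -1.2]
finger_gap: 11.9
```

```bash
python3 go.py 494.5 323.5 106 -0.4
python3 - <<'E'
from h import *
s=manip.read_state(); p=s['eef_pos']; tip=p-[0,0,63]
out=[]
for n in('scene','top'):
    x,y=w2px(n,tip)[0].astype(int); snap(n,n+'_m.png',(x-25,y-34,x+25,y+26),8)
    e=12*np.array([np.cos(-.4),np.sin(-.4),0])
    print(n,((w2px(n,[tip-e,tip,tip+e,[494.5,323.5,32]])-[x-25,y-34]+.5)*8).round(0).tolist())
    out.append(cv2.imread('pics/'+n+'_m.png'))
cv2.imwrite('pics/m.png',np.hstack(out))
E
```

```text
clock 17.15 pos [495.  323.3 115.9] yaw -0.402 tilt [-0.0018 -0.0016 -1.    ] j6 -0.651 gap 11.9 F [-0.2 -0.3 -1.2] M [-0.04  0.    0.05]
shift [-0.0005  0.0099 -0.    ] twist -0.002
scene [[200.0, 259.0], [211.0, 284.0], [222.0, 309.0], [200.0, 333.0]]
top [[190.0, 314.0], [207.0, 278.0], [223.0, 241.0], [226.0, 282.0]]
```

View pics/m.png

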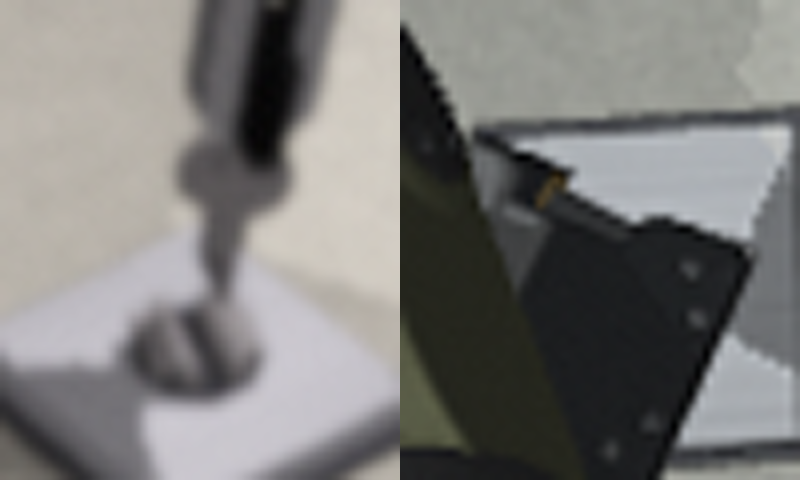

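The blade, centred at about (216,285) in the crop, lies where predicted and parallel to the slot at about (198,340). I'll make the final drop to about 1 cm above the screw.

Emit:
play_rows([
  [[0,0.003,0],0,1],
  [[0,0.006,0],0,1],
  [[0,0.009,0],0,1],
  [[0,0.01,0],0,1],
  [[0,0.01,0],0,1],
  [[0,0.01,0],0,1],
  [[0,0.01,0],0,1],
  [[0,0.01,0],0,1],
])

```text
clock: 18.05
eef_pos: [494.9, 323.3, 105.8]
eef_rot: [-1.573, 0.001, -0.402]
wrist_force: [0.7, 0.6, -1.5]
finger_gap: 11.8
```

```bash
python3 go.py 494.5 323.5 106 -0.4
python3 - <<'E'
from h import *
s=manip.read_state(); p=s['eef_pos']; tip=p-[0,0,63]
n='scene'; x,y=w2px(n,tip)[0].astype(int); snap(n,'n.png',(x-25,y-30,x+25,y+20),11)
e=12*np.array([np.cos(-.4),np.sin(-.4),0])
print(((w2px(n,[tip-e,tip,tip+e,[494.5,323.5,32]])-[x-25,y-30]+.5)*11).round(0).tolist())
E
```

```text
clock 18.05 pos [494.9 323.3 105.8] yaw -0.402 tilt [-0.002  -0.0016 -1.    ] j6 -0.651 gap 11.8 F [ 0.7  0.6 -1.5] M [-0.02 -0.03 -0.  ]
shift [-0.0005 -0.0002 -0.    ] twist -0.002
[[268.0, 301.0], [283.0, 336.0], [298.0, 371.0], [275.0, 370.0]]
```

View pics/n.png

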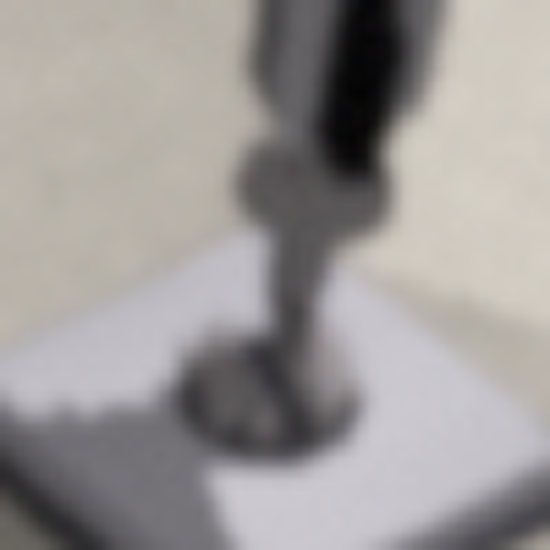

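The blade hangs over the slot's centre, with its tip near (290,345) and the slot below it at (275,375). No contact force shows, so I'm handing in.

```bash
python3 -c "
from h import *
print(manip.sign_off())"
```

```text
the job is handed in; nothing more can be done
None
```

The job is handed in at about 18 s of the 62 s allowed, and as far as I could check it met every condition; signing off returned no verdict. I took the key from its block, turned the round screw counter-clockwise to its stop, and carried the key over the turntable at about 160 mm tip height. It is now held above the square hatch's screw.

- **Round screw:** the slot moved from -0.33 to about +0.76 rad in the camera, about 1.09 rad of the 1.1 available. Wrist and joint torque rose at the end of the turn, as expected at the stop.
- **Final pose:** from the arm's pose the tip is about 11 mm above the square screw, within about 1 mm of its measured centre. The blade's yaw is -0.40 rad; the slot read -0.38 to -0.40 rad from the top camera and -0.40 to -0.46 rad from the scene camera. Tilt is about 0.003 rad, and the wrist force (under 2 N) shows no contact.
- **Less certain:** camera checks put the blade within about 1.5 mm and 0.05 rad of where the arm's pose predicts. At the end only the scene camera could see it, because the arm blocked the top view. I did not re-measure the jars, skewer holder, spatula or lighter afterwards, but the wrist force stayed within 3 N at every reading I took.

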